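# Push a carton through the returns lane's self-closing flap

### The job

Return the small cardboard carton that stands in the lane: push the lane's self-closing flap open with one finger and, while that finger holds it open, push the carton through with the other finger so that it drops off the deck's edge into the catch tray behind. Only push the carton along the deck, do not pick it up, and do not let it bump the flap; then take the hand away so that the flap swings shut, and leave the other things on the bench undisturbed.

Things in the scene. Friction and masses are not known exactly. Their poses are not given: they have to be found in the camera images.
- lane: Fixed returns lane: open-topped chute on a plywood plinth, catch tray behind. Origin on the bench (z 0) below the shut flap, midway between the side walls; x along the lane in the pushing direction (away from the robot, within 19 deg), y left, z up. White deck 75 mm above the bench, x -155 to +20 mm; aluminium side walls, inner faces y = +-55, 45 mm above the deck; near end and top open.
- deck_edge (a point): Middle of the deck's far edge, at deck height: lane x = +20, y = 0 mm. Here the deck ends and the drop into the tray begins. The left wall runs x -155 to 0, the right wall x -155 to +20; walls 8 mm thick.
- track (a point): Deck-level point on the centre line of the right-hand track (y -55 to 0 mm), where the carton stands: lane x = -80, y = -27.5. A guide rib 4 mm wide, 8 mm high at y = 0 to 4, x -155 to +20 (passing under the flap) separates it from the empty left-hand half (y 4 to 55).
- flap_hinge (a point): Point on the flap's vertical hinge axis at deck height: lane x = 0, y = +56 mm (left-hand end of the flap, seen from the robot). The hinge post and spring housing are 18 mm across and stand 72 mm above the deck.
- flap_tip (a point): Middle of the flap's free end (moves with the flap). The flap is a black upright panel with a steel strip along its top, 5 mm thick, 6 to 106 mm from the hinge axis (shut, it spans y = +50 to -50), 10 to 55 mm above the deck. Opened 1.1 rad or more it is clear of the carton's track.
- flap (a joint): Flap angle about its vertical hinge, rad: 0 shut, grows as it swings along lane +x over the tray, up to 1.55; it opens only that way. A spring shuts it in about 1 s: 0.045 N m shut, 0.18 N m at 1.5 rad, so up to about 7 N at a finger 25 mm from the hinge. A finger going along x, 25 mm from the hinge, opens it about 1 rad when 25 mm past the shut flap, 1.3 rad at 55 mm.
- carton: Closed cardboard carton with a paper band, 38 x 38 mm, 45 mm tall, about 0.15 kg. Origin at the centre of its underside. Stands on the deck in the right-hand track, its x within 9 deg of the lane's x, its centre 60 to 105 mm before the shut flap. Pushed until its centre passes the deck's edge it tips and drops into the tray.
- tray_floor (a point): Centre of the grey catch tray's floor: lane x = 94, y = 0, 8 mm above the bench. Tray inside: x 20 to 166, y -58 to 58 mm; rim 60 mm above the bench.
- jar: Bystander: glass jar with steel cap, 56 mm across, 85 mm tall, standing on the bench beside the lane. Origin at the centre of its underside.
- tape: Bystander: cardboard ring of a tape roll, 90 mm across, 42 mm tall, on the bench beside the lane. Origin at the centre of its underside.
- case: Bystander: small grey parts case with clear lid, 104 x 79 x 39 mm, on the bench beside the lane. Origin at the centre of its underside.
There are look-alikes about, which are no part of the job. Of the things shaped like the carton, the cardboard one is meant.

How it is judged:
On the way, in this order (a step that is already met when the one before it is completed fails the run):
1. a finger has pushed the flap open (over 0.7 rad) while the carton is still before it (value of joint flap above 0.7 rad and contact force between the fingers and flap above 0.1 N and x of carton in the frame of lane below -0.005 m and height (world z) of carton above 0.065 m), for 0.1 s.
2. the carton's centre passes the flap's plane on the deck, between flap and right-hand wall, while a finger holds the flap open (over 0.7 rad) (x of carton in the frame of lane between 0.005 and 0.06 m and value of joint flap above 0.7 rad and contact force between the fingers and flap above 0.1 N and height (world z) of carton above 0.04 m and y of carton in the frame of lane between -0.055 and 0.03 m).
At the end, for the whole second after the job is handed in: The carton lies at rest (under 20 mm/s) inside the catch tray (its origin within the tray's walls and under 60 mm above the bench), either way up, and the flap has swung shut (under 0.08 rad) (x of carton in the frame of lane between 0.02 and 0.166 m and y of carton in the frame of lane between -0.058 and 0.058 m and height (world z) of carton below 0.06 m and linear speed of carton below 0.02 m/s and value of joint flap below 0.08 rad); the robot touches nothing.
It fails at once if the carton is lifted more than 12 mm off the deck (height (world z) of carton above 0.087 m).
It fails at once if the carton bumps the flap (over 0.6 N) while it is still up on the deck (contact force between carton and flap above 0.6 N and height (world z) of carton above 0.06 m).
It fails at once if a bystander (jar, tape ring or parts case) is moved more than 20 mm (distance of any of jar, tape, case from where it was at the start of the episode above 0.02 m).
It also fails if it takes over 35 s, if anything falls off the work surface, if the arm or the gripper's body presses on something with over 40 N, if the wrist force passes 120 N, or if a joint passes its speed limit or range.

### The arm

A 7-joint arm with a two-finger parallel gripper is mounted at the origin on the work surface. World frame = base frame: x ahead of the robot, y to its left, z up, the work surface at z = 0. Lengths are in m, angles in rad, forces in N, time in s.
With the tool pointing down it reaches from about 0.4 to 0.85 m from the base axis. Payload 10.4 kg.
Tool frame: the origin (TCP) lies at the very end of the fingers, on their centre line; the grasp point (between the pads) lies 19 mm behind it; x points along the fingers, z is the direction in which the jaws open and shut, and the axes are right-handed (so a half turn about x gives the same grasp; the last joint's range is limited). The gripper opens to 85 mm and grips with 20 to 120 N. Pads are 22 mm wide; open, the fingers measure 114 mm over their backs; the gripper's body (76 mm by 85 mm) begins 54 mm behind the grasp point. The pads swing forward as they close: fully open they stand 13 mm farther back than shut.
Start: joints at [-1.144, 0.332, -0.065, 1.46, 0.022, 1.35, -0.088], TCP at [0.272, 0.563, 0.231] pointing down, gripper open.
Joint ranges: [-2.6, 2.6], [-0.5, 2.12], [-1.47, 1.34], [0.16, 2.42], [-1.27, 4.41], [0.06, 2.06], [-2.6, 2.6]. Speed limits (rad/s): [2.22, 2.22, 2.79, 2.79, 3.14, 3.14, 3.14].

### API

Orientations are given as a unit quaternion [x, y, z, w].
In Python, from workcell import readout, camera, manip gives the robot as it stands.
- The arm moves only by the shell command python3 -m inch 'ROWS' [FORCE]. ROWS is JSON, a list of rows, each a list of 3 entries, a list of its own where there are three numbers: the turn, a rotation vector about the tool's x, y, z in degrees, then the shift along the tool's x, y, z in mm, then the closure, from 0 (fully open) to 1 (shut). In form: [[[wx, wy, wz], [dx, dy, dz], hand], ...]. A call has 1 to 10 rows; each row is the pose to reach, as a shift and turn from the pose measured when the call began, along the tool's axes at that moment; what a row does not reach only later rows make up. A row lasts 1/8 s, in which the tool goes at most 62.5 mm and 10.7 degrees, less where a joint would pass 70% of its speed; a pose out of reach is approached as far as the arm can. A call with a gripper value outside its range is refused whole. The fingers move at their own pace and stop on an object; FORCE is the grip in N (left out, the last holds). Time passes only in rows, so rows that repeat a pose let the fingers close. It gives the time, the measured TCP pose, the force and the opening at its end, in the units of the state.
- readout.get_obs(): the state, without advancing time (a new reading comes with each control period).
- camera(name): name is "scene" or "side" or "wrist"; returns a dict with "pixels" (420x560x3 uint8, red, green, blue), "range_z" (420x560 float32, m along the optical axis (not along the pixel's ray), 0 where there is no reading), "intrinsics" (3x3 intrinsics, pixels), "extrinsics" (4x4, takes a point from world to camera coordinates); the wrist camera has in their place "T_tool_cam" (4x4, takes a point from camera to tool coordinates, whose origin is the TCP and whose axes are the tool frame's). Camera axes: x right, y down, z forward; pixel columns grow to the right and rows downward; lengths in m; the calibration is good to about 2 mm. The wrist camera is an equidistant fisheye: a pixel r from the principal point sees the ray r / f radians off the axis. A picture is of the moment at which its call begins: read the wrist's pose just before it.
- manip.hand_in(): hands the job in, once; it reports no verdict.
The state is a dict: "clock": time; "joint_pos": joint angles; "joint_velocities": joint speeds; "tau": joint torques, N m; "position": TCP position; "ee_rot": TCP orientation; "ft_force": force on the tool from outside, world axes, zero at the start; "torque": the same for the moment, N m; "grip_width": opening from 0.0 (shut) to 1.0 (fully open).
Only numpy, scipy, OpenCV 4.12 (cv2) and the standard library are available. Lean on these libraries where they do the work, as an engineer would, in place of code of your own. Each camera call takes 0.05 s, during which the arm holds its last target.

## Working session

There is one attempt and no reset: what is moved stays moved. The work goes in short steps, Python scripts to look and compute and a shell command to move; the robot and the scene stay as the last step left them, time stands still between calls to the robot, and variables do not carry over. Pictures are saved under pics/ and viewed, and the job is handed in when it is done.

```bash
ls; mkdir -p pics; python3 - <<'E'
from workcell import readout, camera, manip
import cv2,numpy as np
o=readout.get_obs();print(o)
for n in("scene","side","wrist"):
    c=camera(n);cv2.imwrite(f"pics/{n}0.png",c["pixels"][:,:,::-1])
    np.savez(f"{n}0.npz",**{k:v for k,v in c.items()})
    print(n,c["intrinsics"].tolist(),(c.get("extrinsics") if "extrinsics" in c else c["T_tool_cam"]).round(4).tolist())
E
```

```text
pics
{'clock': 0.0, 'joint_pos': array([-1.14355564,  0.33286236, -0.06471865,  1.46097665,  0.02159297,
        1.34990615, -0.08850447]), 'joint_velocities': array([-0.00201207,  0.00230454, -0.00071483,  0.00068262, -0.00178588,
       -0.00122185, -0.00104648]), 'tau': array([-7.81808048e-04, -6.25446796e+01,  4.85885376e-02, -3.91592002e+01,
        1.61263818e-02,  1.01758976e-02,  5.48337226e-06]), 'position': array([0.27158616, 0.56247062, 0.23050505]), 'ee_rot': array([-0.37619209,  0.59933925,  0.37561084,  0.59848849]), 'ft_force': array([ 0.96919069, -0.0952226 ,  0.35340002]), 'torque': array([-0.03246702,  0.0282    ,  0.02522283]), 'grip_width': 0.9964681721348928}
scene [[386.1650471461804, 0.0, 280.80867398534394], [0.0, 386.1650471461804, 206.2639491339278], [0.0, 0.0, 1.0]] [[-0.5315, 0.847, -0.0069, 0.2352], [0.4568, 0.2797, -0.8445, -0.1714], [-0.7134, -0.452, -0.5356, 1.1849], [0.0, 0.0, 0.0, 1.0]]
side [[529.462858780823, 0.0, 276.6046691153084], [0.0, 529.462858780823, 205.23263649334385], [0.0, 0.0, 1.0]] [[0.9911, -0.1325, 0.0135, -0.5224], [-0.076, -0.6456, -0.7599, 0.1395], [0.1094, 0.7521, -0.6499, 1.1139], [0.0, 0.0, 0.0, 1.0]]
wrist [[325.19226210127806, 0.0, 282.9194590922782], [0.0, 325.19226210127806, 208.45380311334688], [0.0, 0.0, 1.0]] [[-0.0016, -0.3183, 0.948, -0.1421], [0.0001, -0.948, -0.3183, 0.081], [1.0, -0.0004, 0.0015, -0.0005], [0.0, 0.0, 0.0, 1.0]]
```

View pics/scene0.png

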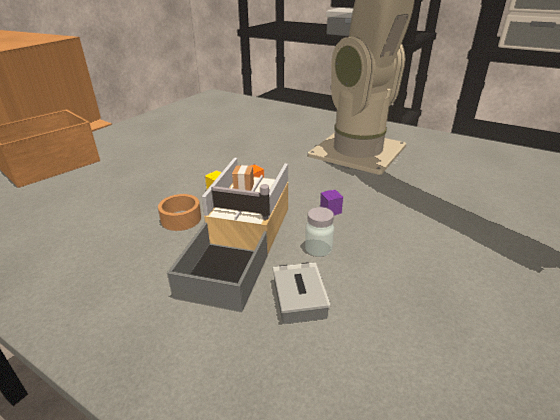

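View pics/side0.png

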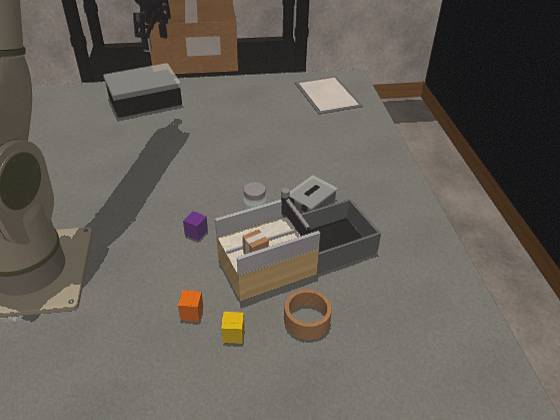

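View pics/wrist0.png

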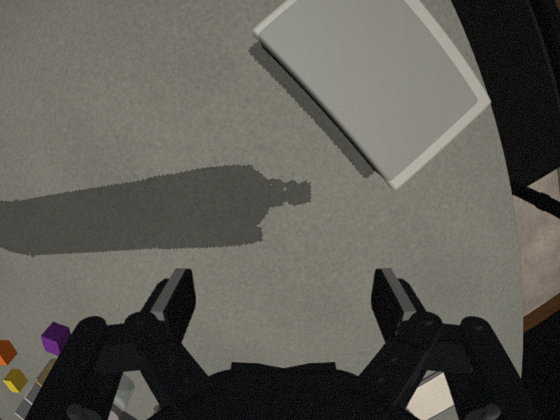

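The picture shows these candidates for the carton:
- The banded cardboard box in the lane, at scene (243,178) and side (256,241).
- The purple cube, at side (195,226).
- The orange cube, at side (190,306).
- The yellow cube, at side (233,327).
- The large boxes in the background.

I choose the banded cardboard box in the lane, and will check it in a crop.

```bash
cat > h.py <<'E'
import numpy as np,cv2
def cloud(f):
    d=np.load(f);K=d["intrinsics"];z=d["range_z"];h,w=z.shape
    u,v=np.meshgrid(np.arange(w),np.arange(h))
    P=np.stack([(u-K[0,2])/K[0,0]*z,(v-K[1,2])/K[1,1]*z,z],-1)
    T=d["extrinsics"];W=(P-T[:3,3])@T[:3,:3]
    W[z<=0]=np.nan
    return W,d["pixels"]
E
python3 - <<'E'
from h import *
for n,c in(("scene",(200,150,300,310)),("side",(205,180,390,300))):
    W,p=cloud(n+"0.npz");x0,y0,x1,y1=c
    cv2.imwrite(f"pics/{n}crop.png",cv2.resize(p[y0:y1,x0:x1,::-1],None,fx=4,fy=4,interpolation=cv2.INTER_CUBIC)[:600,:800])
for u,v in [(256,241),(318,237),(217,217),(292,201),(285,192),(255,190),(307,300),(233,315)]:
    print(u,v,cloud("side0.npz")[0][v,u].round(3))
W=cloud("side0.npz")[0]
# rasterize heights top-down
for n in("scene","side"):
    W,p=cloud(n+"0.npz");m=(W[...,0]>.35)&(W[...,0]<.95)&(abs(W[...,1])<.3)&(W[...,2]>-.01)
    img=np.zeros((600,600,3),np.uint8)
    q=W[m]; 
    for (x,y,z),c in sorted(zip(q.tolist(),p[m][:,::-1].tolist()),key=lambda t:t[0][2]):
        cv2.circle(img,(int((.3-y)*1000),int((.95-x)*1000)),1,c,-1)
    cv2.imwrite(f"pics/{n}top.png",img)
E
```

```text
256 241 [ 0.474 -0.089  0.121]
318 237 [ 0.597 -0.082  0.111]
217 217 [ 0.402  0.126 -0.001]
292 201 [0.581 0.13  0.028]
285 192 [0.546 0.022 0.147]
255 190 [0.492 0.112 0.085]
307 300 [ 0.566 -0.161  0.019]
233 315 [ 0.418 -0.201  0.046]
```

View pics/sidecrop.png

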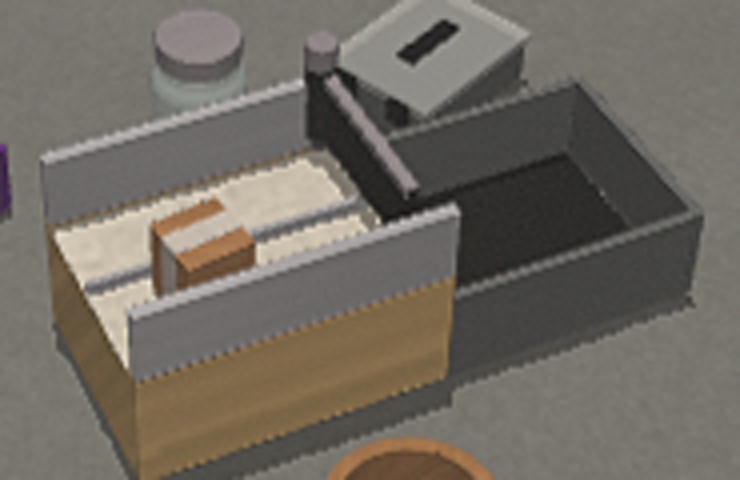

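View pics/sidetop.png

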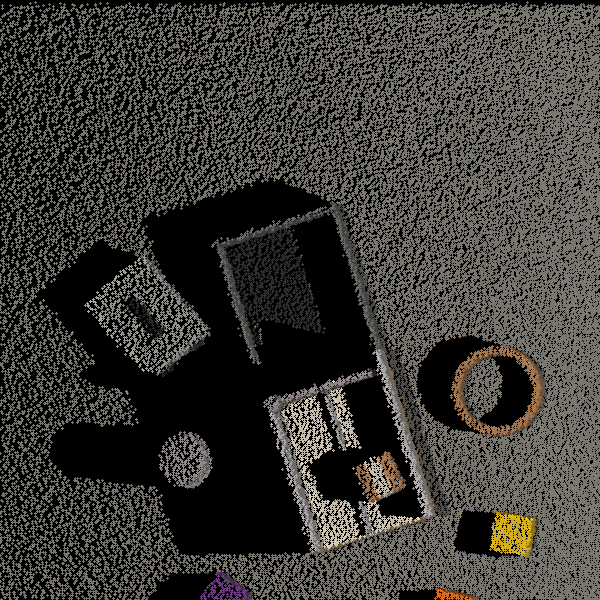

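View pics/scenetop.png

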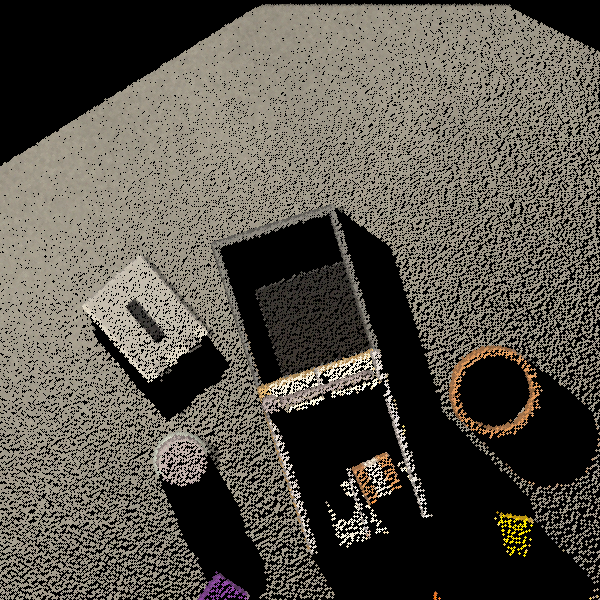

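The crop shows the carton in the lane: brown with a white band, in the right-hand track, with the flap shut beyond it. Next I fit the lane and carton poses.

```bash
cat > fit.py <<'E'
from h import *
from scipy.optimize import least_squares
C=[cloud(n+"0.npz")[0].reshape(-1,3) for n in("scene","side")]
def loc(q,p):
    c,s=np.cos(p[2]),np.sin(p[2]);d=q[:,:2]-p[:2]
    return np.c_[d@[c,s],d@[-s,c],q[:,2]]
def fit(Q,p):
  for it in range(8):
    L=loc(Q,p);x,y,z=L.T
    top=(z>.114)&(z<.126)
    mR=top&(abs(y+59)>-1)&(abs(y+.059)<.009)&(x>-.15)&(x<.015)
    mL=top&(abs(y-.059)<.009)&(x>-.15)&(x<-.01)
    mF=(abs(x-.020)<.012)&(z>.02)&(z<.07)&(abs(y)<.05)   # plinth far face
    mT=(z>.123)&(z<.135)&(abs(x)<.012)&(y>-.048)&(y<.042) # flap strip
    mN=(abs(x+.155)<.012)&(z>.02)&(z<.07)&(abs(y)<.05)
    mo=[(mR,1,-.059),(mL,1,.059),(mF,0,.020),(mT,0,0),(mN,0,-.155)]
    def r(p):
        L=loc(Q,p);return np.concatenate([(L[m,a]-t)*1e3/np.sqrt(m.sum()+5) for m,a,t in mo])
    p=least_squares(r,p,loss="soft_l1").x
  L=loc(Q,p)
  return p,[(int(m.sum()),round(float((np.median(L[m,a])-t)*1e3),1) if m.any() else None) for m,a,t in mo]
p0=[.56,-.03,.29]
if __name__=="__main__":
  for Q in C+[np.vstack(C)]:
    p,i=fit(Q,p0);print(p.round(4),np.degrees(p[2]).round(2),i)
  for Q in C:
    L=loc(Q,p);m=(L[:,2]>.113)&(L[:,2]<.127)&(L[:,0]>-.14)&(L[:,0]<-.03)&(L[:,1]>-.053)&(L[:,1]<.0)
    t=L[m];print("carton top",m.sum(),np.percentile(t,[1,50,99],axis=0).round(4).tolist(),cv2.minAreaRect((t[:,:2]*1000).astype(np.float32)))
E
python3 fit.py
```

```text
[ 0.5616 -0.0235  0.3099] 17.76 [(191, 0.4), (149, 0.1), (963, -1.0), (205, 1.8), (0, None)]
[ 0.5632 -0.0273  0.3065] 17.56 [(390, -0.4), (285, -0.9), (0, None), (155, -1.1), (261, 0.6)]
[ 0.5625 -0.026   0.3086] 17.68 [(578, -0.2), (433, -0.3), (971, -1.2), (360, 0.9), (260, 0.8)]
carton top 195 [[-0.1226, -0.0528, 0.1132], [-0.0975, -0.0207, 0.1184], [-0.0814, -0.0019, 0.1199]] ((-99.03472900390625, -30.29886245727539), (40.36509704589844, 59.65119171142578), 16.903474807739258)
carton top 330 [[-0.1224, -0.0446, 0.1137], [-0.1026, -0.0266, 0.1197], [-0.0815, -0.0039, 0.1231]] ((-102.7921142578125, -27.180822372436523), (43.63946533203125, 48.77266311645508), 3.596214532852173)
```

```bash
cat >> h.py <<'E'
def wcloud(d):
    K=d["intrinsics"];z=d["range_z"];h,w=z.shape
    u,v=np.meshgrid(np.arange(w),np.arange(h))
    a=(u-K[0,2])/K[0,0];b=(v-K[1,2])/K[1,1];r=np.hypot(a,b);t=np.tan(np.minimum(r,1.5))
    s=np.where(r>1e-9,t/np.maximum(r,1e-9),1)
    P=np.stack([a*s*z,b*s*z,z],-1);T=d["T_tool_cam"];W=P@T[:3,:3].T+T[:3,3]
    W[(z<=0)|(r>1.4)]=np.nan
    return W
E
python3 - <<'E'
from h import *
from scipy.spatial.transform import Rotation as R
d=np.load("wrist0.npz");W=wcloud(d);q=W.reshape(-1,3);q=q[~np.isnan(q).any(1)]
q=q[(q[:,0]<.03)&(q[:,0]>-.16)&(abs(q[:,1])<.07)&(abs(q[:,2])<.13)]
for x in np.arange(-.14,.02,.008):
    s=q[abs(q[:,0]-x)<.004]
    if len(s)>3:
        for sg in(-1,1):
            t=s[s[:,2]*sg>0.0]
            if len(t): print(round(x,3),sg,len(t),"z",(np.percentile(t[:,2],[1,99])*1e3).round(0),"y",(np.percentile(t[:,1],[1,99])*1e3).round(0))
print(q[:,0].max())
print(R.from_quat([-0.37619209,0.59933925,0.37561084,0.59848849]).as_matrix().round(3))
E
```

```text
-0.108 -1 302 z [-70. -57.] y [10. 13.]
-0.108 1 324 z [56. 68.] y [10. 13.]
-0.1 -1 2206 z [-70.  -9.] y [ 3. 20.]
-0.1 1 2240 z [ 8. 69.] y [ 4. 20.]
-0.092 -1 3540 z [-70.  -0.] y [-3. 19.]
-0.092 1 3453 z [ 0. 70.] y [-4. 19.]
-0.084 -1 3948 z [-71.  -0.] y [-11.  17.]
-0.084 1 3886 z [ 0. 70.] y [-11.  17.]
-0.076 -1 2951 z [-72.  -1.] y [-12.  17.]
-0.076 1 2899 z [ 1. 71.] y [-12.  17.]
-0.068 -1 2594 z [-73. -33.] y [-12.  16.]
-0.068 1 2617 z [32. 73.] y [-11.  16.]
-0.06 -1 1177 z [-73. -39.] y [-9. 13.]
-0.06 1 1144 z [39. 73.] y [-9. 13.]
-0.052 -1 448 z [-64. -43.] y [-2. 12.]
-0.052 1 442 z [42. 61.] y [-2. 12.]
-0.044 -1 555 z [-56. -43.] y [-10.  11.]
-0.044 1 554 z [42. 56.] y [-11.  11.]
-0.036 -1 550 z [-56. -43.] y [-11.  11.]
-0.036 1 556 z [42. 56.] y [-11.  11.]
-0.028 -1 482 z [-56. -43.] y [-11.  11.]
-0.028 1 487 z [42. 56.] y [-11.  11.]
-0.02 -1 386 z [-56. -43.] y [-11.  11.]
-0.02 1 374 z [42. 54.] y [-11.  11.]
-0.012 -1 79 z [-48. -43.] y [-11.  10.]
-0.012 1 75 z [42. 47.] y [-10.  10.]
-0.012329597970662604
[[-0.001 -0.901  0.435]
 [-0.001  0.435  0.901]
 [-1.    -0.    -0.001]]
```

```bash
cat > plan.py <<'E'
import numpy as np,sys
from scipy.spatial.transform import Rotation as R
from workcell import readout
LP=np.array([.5625,-.026]);LY=np.radians(17.7)
Ml=np.array([[np.cos(LY),-np.sin(LY)],[np.sin(LY),np.cos(LY)]])
def pose(xB,yB,zB,alpha=31,tilt=10):
    """B (carton) fingertip centre in lane mm, tip height above deck"""
    a=np.radians(alpha);t=np.radians(tilt)
    u=np.r_[Ml@[np.cos(a),np.sin(a)],0];k=np.array([0,0,1.])
    x=np.sin(t)*u-np.cos(t)*k;z=np.cos(t)*u+np.sin(t)*k;y=np.cross(z,x)
    Rm=np.c_[x,y,z]
    Bw=np.r_[LP+Ml@np.array([xB,yB])/1e3,.075+zB/1e3]
    return Bw-Rm@np.array([-.013,0,-.0493]),Rm
def tips(p,Rm):
    o=[]
    for s in(1,-1):
        w=p+Rm@np.array([-.013,0,s*.0493]);o.append(np.r_[Ml.T@(w[:2]-LP),w[2]-.075]*1e3)
    return np.round(o,1)
def state():
    o=readout.get_obs();return o["position"],R.from_quat(o["ee_rot"]).as_matrix(),o
def cmd(p,Rm):
    p0,R0,o=state()
    print("turn",np.degrees(R.from_matrix(R0.T@Rm).as_rotvec()).round(2),"shift",(R0.T@(p-p0)*1e3).round(1))
def show():
    p,Rm,o=state();print("t",o["clock"],"tipA,B lane",tips(p,Rm).tolist(),"F",np.round(o["ft_force"],1))
E
python3 - <<'E'
from plan import *
show();p,Rm=pose(-146,-20.5,100);print(p,tips(p,Rm).tolist());cmd(p,Rm)
p,Rm=pose(-146,-20.5,15);print(p,tips(p,Rm).tolist())
E
```

```text
t 0.15 tipA,B lane [[-64.2, 684.9, 168.7], [-132.1, 613.4, 168.8]] F [-0.7  0.2  1. ]
[ 0.46317776 -0.05174782  0.17075835] [[-62.8, 29.5, 117.1], [-146.0, -20.5, 100.0]]
turn [ 15.49 -10.    -1.34] shift [  60.5 -439.6 -469.9]
[ 0.46317776 -0.05174782  0.08575835] [[-62.8, 29.5, 32.1], [-146.0, -20.5, 15.0]]
```

```bash
python3 -m inch '[[[2,-1,0],[0,-35,-37],0],[[4,-2,0],[0,-80,-85],0],[[6,-4,0],[0,-125,-133],0],[[8,-5,0],[0,-170,-181],0],[[10,-6,-1],[0,-215,-229],0],[[12,-7,-1],[10,-260,-277],0],[[14,-8,-1],[20,-305,-325],0],[[15.5,-10,-1.3],[30,-350,-373],0],[[15.5,-10,-1.3],[40,-395,-421],0],[[15.5,-10,-1.3],[50,-425,-455],0]]'
python3 - <<'E'
from plan import *
show();p,Rm=pose(-146,-20.5,100);cmd(p,Rm)
E
```

```text
clock: 1.4
position: [0.4532, -0.0216, 0.1838]
ee_rot: [-0.265, 0.585, 0.316, 0.698]
ft_force: [1.5, -0.2, -0.2]
grip_width: 0.998
t 1.4 tipA,B lane [[-63.2, 61.2, 130.2], [-146.4, 11.3, 113.0]] F [ 1.5 -0.2 -0.2]
turn [-0.01  0.08 -0.01] shift [ 10.  -27.4 -18.1]
```

```bash
python3 -m inch '[[[0,0,0],[5,-14,-9],0],[[0,0,0],[10,-27.4,-18],0],[[0,0,0],[10,-27.4,-18],0],[[0,0,0],[10,-27.4,-18],0]]'
python3 - <<'E'
from plan import *
from workcell import camera
from h import *
show()
p,Rm,o=state()
for n in("wrist","side","scene"):
    c=camera(n);cv2.imwrite(f"pics/{n}1.png",c["pixels"][:,:,::-1]);np.savez(f"{n}1.npz",**c)
np.savez("pose1.npz",p=p,R=Rm)
E
```

```text
clock: 1.9
position: [0.463, -0.051, 0.1709]
ee_rot: [-0.265, 0.585, 0.316, 0.698]
ft_force: [-0.4, -0.6, 0.7]
grip_width: 1.0
t 1.9 tipA,B lane [[-62.7, 30.2, 117.3], [-145.9, -19.8, 100.0]] F [-0.4 -0.6  0.7]
```

View pics/wrist1.png

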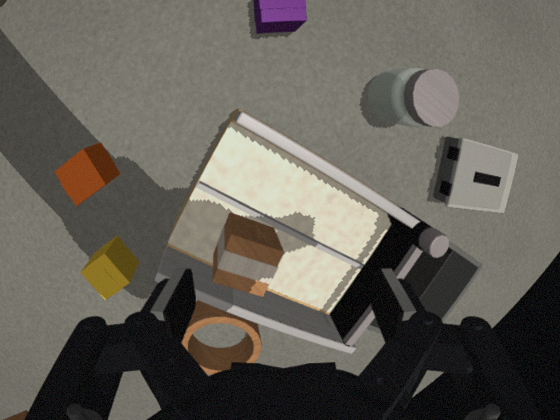

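View pics/side1.png

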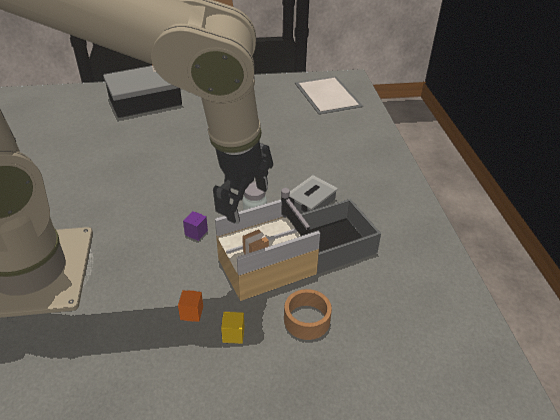

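The wrist view has a clear line of sight to the lane. The carton is at about (250,250), the hinge post at (432,243), the rib runs from (200,185) to (360,265), and the flap is at about (385,290). I refit from this cloud.

```bash
cat > wfit.py <<'E'
from h import *
from fit import fit,loc
import sys
from scipy.optimize import least_squares
def run(tag,sv=None):
    s=np.load(f"pose{tag}.npz");d=np.load(f"wrist{tag}.npz")
    W=wcloud(d)@s["R"].T+s["p"]
    return W.reshape(-1,3),d["pixels"].reshape(-1,3)
if __name__=="__main__":
    Q,c=run(sys.argv[1]);ok=~np.isnan(Q).any(1);Q=Q[ok];c=c[ok].astype(int)
    p,i=fit(Q,[.5625,-.026,.309]);print(p.round(4),np.degrees(p[2]).round(2),i)
    p=np.array([.5625,-.026,np.radians(17.7)])
    L=loc(Q,p)
    deck=(abs(L[:,0]+.05)<.04)&(abs(L[:,1]-.025)<.015);print("deck z",np.median(L[deck,2]))
    m=(L[:,2]>.112)&(L[:,2]<.128)&(L[:,0]>-.15)&(L[:,0]<.0)&(L[:,1]>-.051)&(L[:,1]<.0)
    t=L[m];print("top",m.sum(),np.percentile(t,[1,50,99],axis=0).round(4).tolist(),cv2.minAreaRect((t[:,:2]*1000).astype(np.float32)))
    post=(L[:,2]>.140)&(L[:,2]<.155)&(abs(L[:,0])<.02)&(abs(L[:,1]-.056)<.02);t=L[post];print("post",post.sum(),(t[:,:2].min(0)+t[:,:2].max(0))/2,t[:,:2].ptp(0) if hasattr(t,'ptp') else np.ptp(t[:,:2],axis=0),np.median(t[:,2]))
    img=np.zeros((500,800,3),np.uint8)
    for k in np.argsort(L[:,2]):
        x,y,z=L[k]
        if -.2<x<.2 and -.12<y<.12 and z<.16: cv2.circle(img,(int((x+.2)*2000),int((.12-y)*2000)),1,c[k][::-1].tolist(),-1)
    for x in(-155,0,20):cv2.line(img,(int((x+200)*2),0),(int((x+200)*2),480),(0,255,0),1)
    for y in(-55,0,4,55):cv2.line(img,(0,(120-y)*2),(800,(120-y)*2),(0,255,255),1)
    cv2.imwrite(f"pics/wtop{sys.argv[1]}.png",img)
E
python3 wfit.py 1
```

```text
[ 0.5607 -0.0243  0.3086] 17.68 [(1965, 1.4), (2414, -0.8), (0, None), (852, -1.9), (214, 0.9)]
deck z 0.2399923158679696
top 3665 [[-0.1229, -0.0451, 0.1124], [-0.1007, -0.0206, 0.1196], [-0.0023, -0.0019, 0.1271]] ((-62.6119499206543, -24.907398223876953), (121.91670989990234, 48.21059036254883), 0.5970267057418823)
post 479 [-0.00095156  0.05714438] [0.01806035 0.01753128] 0.14630374907360438
```

View pics/wtop1.png

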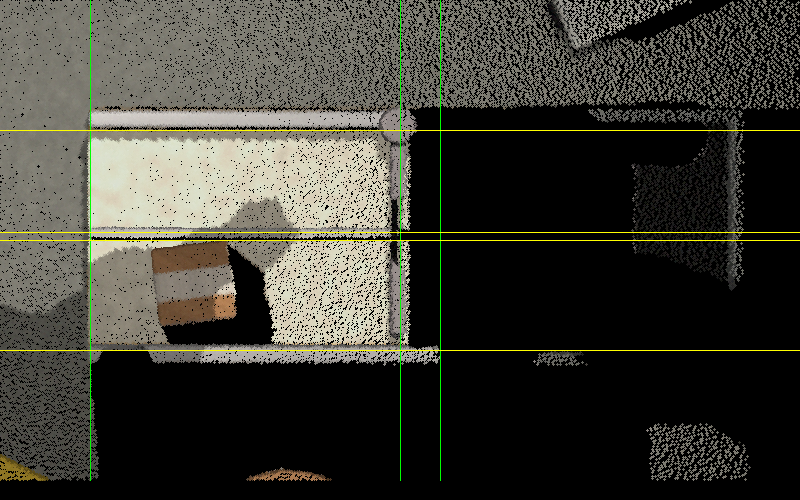

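```bash
python3 - <<'E'
from plan import *
show()
for zB in(100,14):
    p,Rm=pose(-143,-17,zB,28);print(p,tips(p,Rm).tolist());cmd(p,Rm)
E
```

```text
t 2.05 tipA,B lane [[-62.6, 30.3, 117.5], [-145.8, -19.8, 100.2]] F [-0.4  0.6 -0.5]
[ 0.46692337 -0.04930874  0.17075835] [[-57.3, 28.6, 117.1], [-143.0, -17.0, 100.0]]
turn [ 3.01  0.11 -0.54] shift [ 0.9 -1.8  3.6]
[ 0.46692337 -0.04930874  0.08475835] [[-57.3, 28.6, 31.1], [-143.0, -17.0, 14.0]]
turn [ 3.01  0.11 -0.54] shift [ 85.6  -1.8 -11.5]
```

```bash
python3 -m inch '[[[3,0,-0.5],[1,-1.8,3.6],0],[[3,0,-0.5],[1,-1.8,3.6],0],[[3,0,-0.5],[22,-1.8,0],0],[[3,0,-0.5],[43,-1.8,-4],0],[[3,0,-0.5],[64,-1.8,-8],0],[[3,0,-0.5],[78,-1.8,-10],0],[[3,0,-0.5],[85.6,-1.8,-11.5],0],[[3,0,-0.5],[85.6,-1.8,-11.5],0]]'
python3 - <<'E'
from plan import *
from workcell import camera
from h import *
show()
p,Rm,o=state()
np.savez("pose2.npz",p=p,R=Rm)
c=camera("wrist");cv2.imwrite("pics/wrist2.png",c["pixels"][:,:,::-1]);np.savez("wrist2.npz",**c)
c=camera("side");cv2.imwrite("pics/side2.png",cv2.resize(c["pixels"][150:320,180:400,::-1],None,fx=3.5,fy=3.5));np.savez("side2.npz",**c)
E
python3 wfit.py 2
```

```text
clock: 3.05
position: [0.4669, -0.0494, 0.0846]
ee_rot: [-0.249, 0.592, 0.298, 0.706]
ft_force: [-0.0, -1.7, 0.9]
grip_width: 1.002
t 3.05 tipA,B lane [[-57.4, 28.5, 31.1], [-143.1, -17.1, 13.8]] F [-0.  -1.7  0.9]
[ 0.5609 -0.0254  0.305 ] 17.48 [(128, -0.3), (6003, 0.0), (0, None), (871, -2.0), (94, 1.1)]
deck z 0.15328744160564511
top 5790 [[-0.1493, -0.0374, 0.1123], [-0.1106, -0.0126, 0.1195], [-0.0033, -0.0014, 0.1273]] ((-74.80073547363281, -18.604944229125977), (148.11373901367188, 39.35075378417969), 6.073848724365234)
post 747 [-0.00090909  0.05720718] [0.02131262 0.01814093] 0.14594755111924446
```

View pics/wrist2.png

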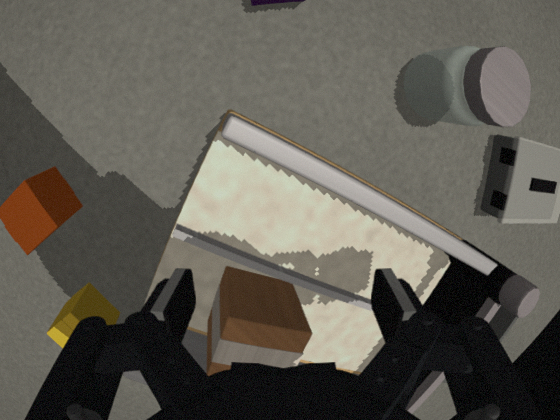

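View pics/side2.png

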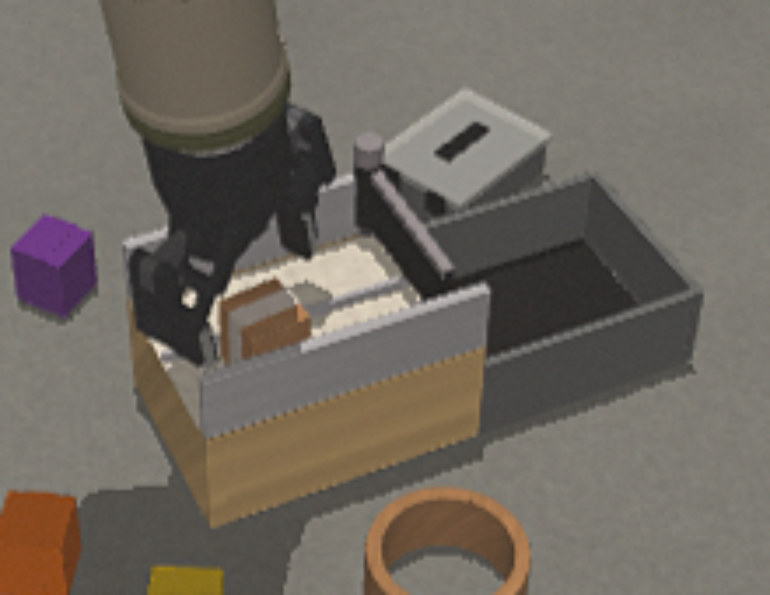

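View pics/wtop2.png

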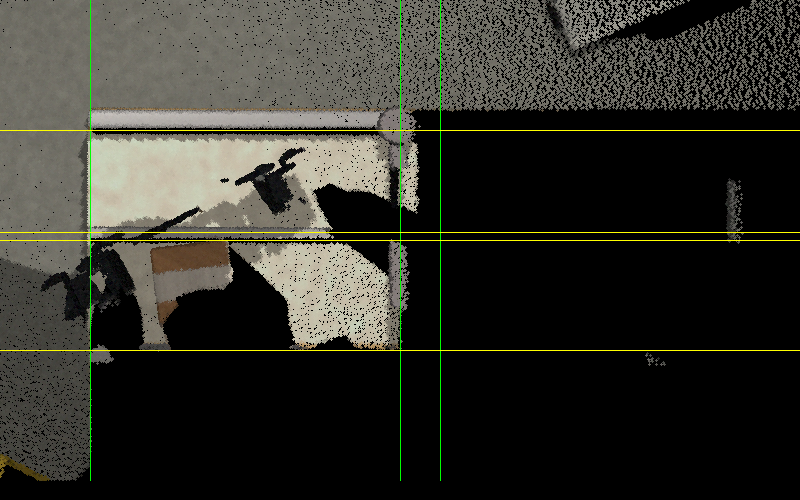

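```bash
python3 - <<'E'
from plan import *
show()
for xB in(-113,-83,-43,7):
    p,Rm=pose(xB,-17,14,28);cmd(p,Rm)
E
```

```text
t 3.15 tipA,B lane [[-56.9, 28.4, 31.8], [-142.6, -17.2, 14.4]] F [-0.6 -0.9  0.2]
turn [ 0.02  0.14 -0.02] shift [  5.1 -13.7  25.8]
turn [ 0.02  0.14 -0.02] shift [  9.8 -27.8  51.8]
turn [ 0.02  0.14 -0.02] shift [ 16.  -46.6  86.6]
turn [ 0.02  0.14 -0.02] shift [ 23.8 -70.1 130. ]
```

```bash
python3 -m inch '[[[0,0,0],[1,-3,5.5],0],[[0,0,0],[2,-6,11],0],[[0,0,0],[3,-9,16.5],0],[[0,0,0],[4,-12,22],0],[[0,0,0],[5,-14.5,27],0],[[0,0,0],[5.5,-16.3,30.4],0],[[0,0,0],[5.5,-16.3,30.4],0]]'
cat > look.py <<'E'
from plan import *
from workcell import camera
from h import *
import sys,wfit
t=sys.argv[1]
show();p,Rm,o=state();np.savez(f"pose{t}.npz",p=p,R=Rm)
c=camera("wrist");np.savez(f"wrist{t}.npz",**c)
a=c["pixels"][60:420,100:560,::-1]
c=camera("side");b=cv2.resize(c["pixels"][160:310,200:400,::-1],None,fx=2.3,fy=2.3)
H=max(a.shape[0],b.shape[0]);a=cv2.resize(a,None,fx=.75,fy=.75);b=b[:,:440]
im=np.zeros((360,a.shape[1]+b.shape[1],3),np.uint8);im[:a.shape[0],:a.shape[1]]=a;im[:b.shape[0],a.shape[1]:]=b
cv2.imwrite(f"pics/look{t}.png",im[:,:800])
E
python3 look.py 3; python3 wfit.py 3 | head -1
```

```text
clock: 4.03
position: [0.5009, -0.0385, 0.0852]
ee_rot: [-0.249, 0.591, 0.298, 0.707]
ft_force: [-0.4, -0.0, -0.2]
grip_width: 0.996
t 4.025 tipA,B lane [[-21.7, 28.5, 31.7], [-107.4, -17.1, 14.3]] F [-0.4 -0.  -0.2]
[ 0.5598 -0.0269  0.2909] 16.66 [(311, 0.1), (7945, -0.1), (0, None), (506, -1.0), (0, None)]
```

View pics/look3.png

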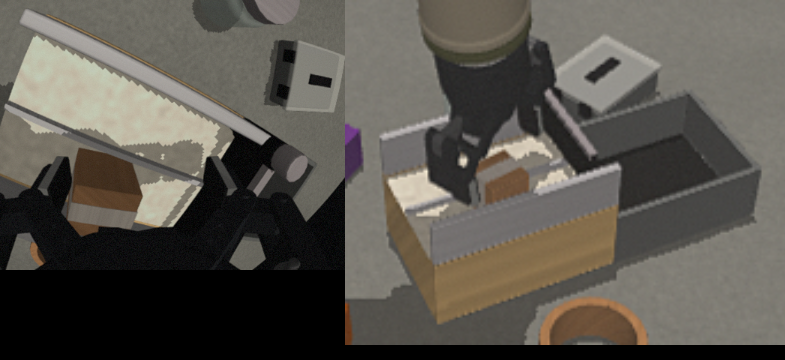

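View pics/wtop3.png

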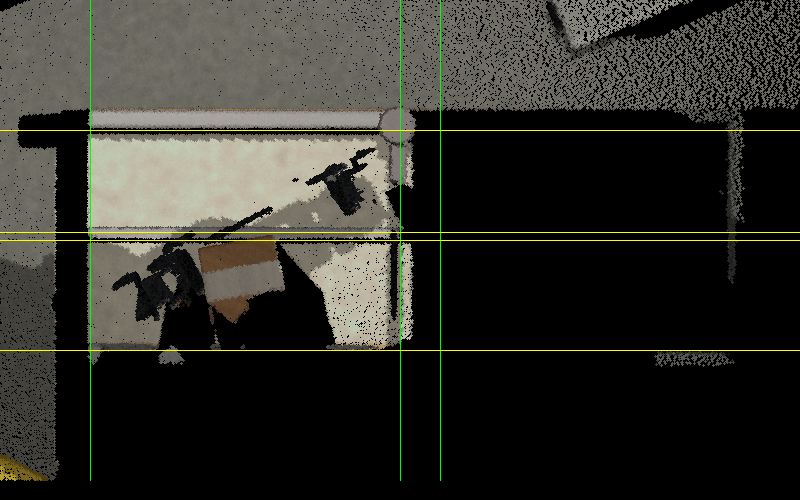

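```bash
python3 - <<'E'
from plan import *
show()
for a in((-114,-17,14,28),(-114,-10,14,22),(-94,-10,14,22),(-74,-10,14,22)):
    p,Rm=pose(*a);print(tips(p,Rm).tolist());cmd(p,Rm)
E
```

```text
t 4.125 tipA,B lane [[-22.0, 28.5, 31.7], [-107.7, -17.1, 14.3]] F [-0.1  0.1  0.3]
[[-28.3, 28.6, 31.1], [-114.0, -17.0, 14.0]]
turn [ 0.02  0.14 -0.01] shift [-0.5  3.  -5.5]
[[-24.0, 26.4, 31.1], [-114.0, -10.0, 14.0]]
turn [ 5.93  0.14 -1.06] shift [-0.   3.9 -2.6]
[[-4.0, 26.4, 31.1], [-94.0, -10.0, 14.0]]
turn [ 5.93  0.14 -1.06] shift [ 3.1 -5.5 14.8]
[[16.0, 26.4, 31.1], [-74.0, -10.0, 14.0]]
turn [ 5.93  0.14 -1.06] shift [  6.2 -14.9  32.2]
```

```bash
python3 -m inch '[[[0,0,0],[-0.5,3,-5.5],0],[[3,0,-0.5],[0,3.5,-4],0],[[6,0,-1],[0,4,-2.6],0],[[6,0,-1],[0,4,-2.6],0],[[6,0,-1],[1,0.5,3.7],0],[[6,0,-1],[2,-2.5,9.2],0],[[6,0,-1],[3.1,-5.5,14.8],0],[[6,0,-1],[3.1,-5.5,14.8],0]]'
python3 look.py 4; python3 wfit.py 4 | head -1
```

```text
clock: 5.12
position: [0.5154, -0.0317, 0.0846]
ee_rot: [-0.217, 0.604, 0.26, 0.721]
ft_force: [-1.7, 0.2, 0.4]
grip_width: 0.999
t 5.125 tipA,B lane [[-3.6, 26.2, 31.0], [-93.7, -10.1, 13.7]] F [-1.7  0.2  0.4]
[ 0.5538 -0.0287  0.2833] 16.23 [(775, 1.1), (8958, -0.4), (0, None), (1267, -2.2), (0, None)]
```

View pics/look4.png

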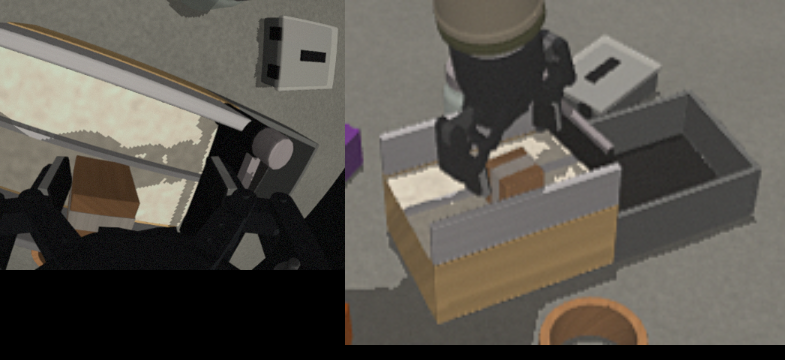

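View pics/wtop4.png

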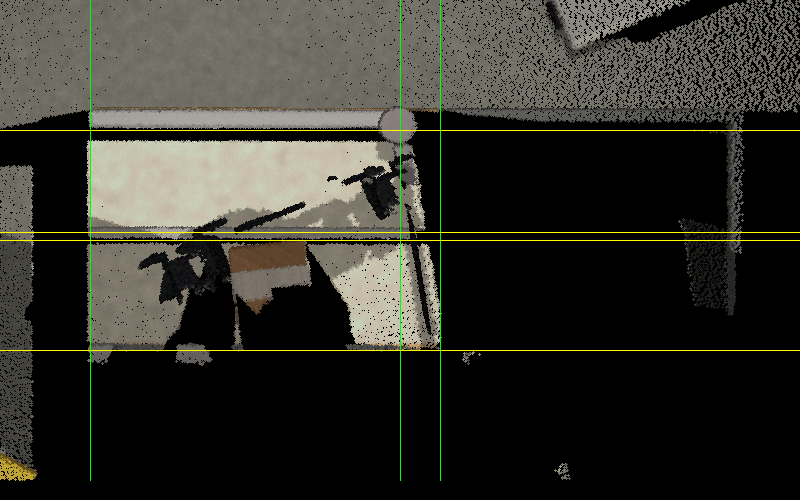

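```bash
python3 - <<'E'
from plan import *
show()
for a in((-69,-12,14,22),):
    p,Rm=pose(*a);print(tips(p,Rm).tolist());cmd(p,Rm)
E
```

```text
t 5.225 tipA,B lane [[-4.0, 26.2, 31.1], [-94.1, -10.1, 13.7]] F [-2.2  0.3 -0.1]
[[21.0, 24.4, 31.1], [-69.0, -12.0, 14.0]]
turn [-0.07  0.12 -0.07] shift [  3.8 -11.1  22.2]
```

```bash
python3 -m inch '[[[0,0,0],[0.8,-2.2,4.4],0],[[0,0,0],[1.6,-4.4,8.9],0],[[0,0,0],[2.3,-6.7,13.3],0],[[0,0,0],[3,-8.9,17.8],0],[[0,0,0],[3.8,-11.1,22.2],0],[[0,0,0],[3.8,-11.1,22.2],0]]'
python3 look.py 5; python3 wfit.py 5 | head -1
```

```text
clock: 5.98
position: [0.5395, -0.0263, 0.0844]
ee_rot: [-0.217, 0.604, 0.26, 0.721]
ft_force: [-3.1, -2.7, -2.1]
grip_width: 1.0
t 5.975 tipA,B lane [[20.9, 24.0, 30.8], [-69.2, -12.3, 13.6]] F [-3.1 -2.7 -2.1]
[ 0.5759 -0.022   0.2833] 16.23 [(989, 1.2), (9077, -0.4), (0, None), (1428, -1.0), (0, None)]
```

View pics/look5.png

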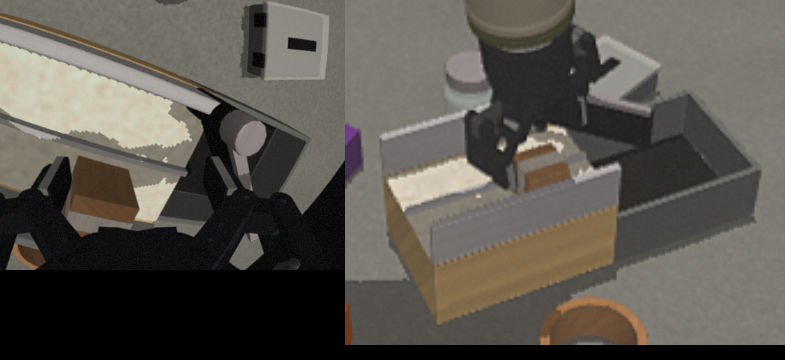

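View pics/wtop5.png

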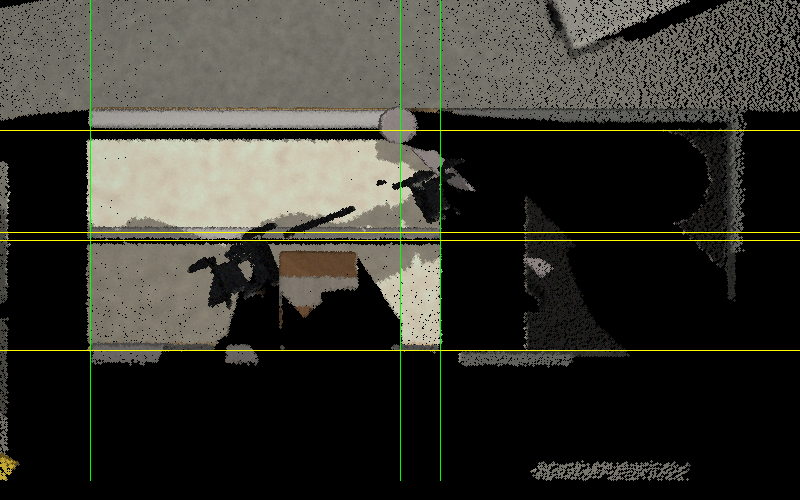

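```bash
python3 - <<'E'
from plan import *
show()
for a in((-74,-12,14,22),(-74,-18,14,26),(-45,-18,14,26)):
    p,Rm=pose(*a);print(tips(p,Rm).tolist());cmd(p,Rm)
E
```

```text
t 6.075 tipA,B lane [[20.7, 23.9, 30.9], [-69.3, -12.3, 13.6]] F [-2.1 -3.1 -1.7]
[[16.0, 24.4, 31.1], [-74.0, -12.0, 14.0]]
turn [-0.09  0.08 -0.05] shift [-1.   2.1 -4.1]
[[13.3, 24.6, 31.1], [-74.0, -18.0, 14.0]]
turn [-4.03  0.08  0.65] shift [-1.4  0.1 -6.5]
[[42.3, 24.6, 31.1], [-45.0, -18.0, 14.0]]
turn [-4.03  0.08  0.65] shift [  3.3 -10.8  20. ]
```

```bash
python3 -m inch '[[[0,0,0],[-1,2.1,-4.1],0],[[-4,0,0.6],[-1.4,0,-6.5],0],[[-4,0,0.6],[-1.4,0,-6.5],0],[[-4,0,0.6],[-0.3,-2.5,-0.5],0],[[-4,0,0.6],[0.7,-4.6,4.7],0],[[-4,0,0.6],[1.6,-6.7,9.8],0],[[-4,0,0.6],[2.4,-8.7,14.9],0],[[-4,0,0.6],[3.3,-10.8,20],0],[[-4,0,0.6],[3.3,-10.8,20],0]]'
python3 look.py 6; python3 wfit.py 6 | head -1
```

```text
clock: 7.2
position: [0.5621, -0.0216, 0.0847]
ee_rot: [-0.239, 0.596, 0.284, 0.712]
ft_force: [-0.6, -2.4, -1.2]
grip_width: 0.996
t 7.2 tipA,B lane [[42.6, 24.6, 31.1], [-44.7, -17.9, 13.9]] F [-0.6 -2.4 -1.2]
[-0.6254 -0.3806  0.2907] 16.65 [(0, None), (0, None), (0, None), (0, None), (0, None)]
```

View pics/look6.png

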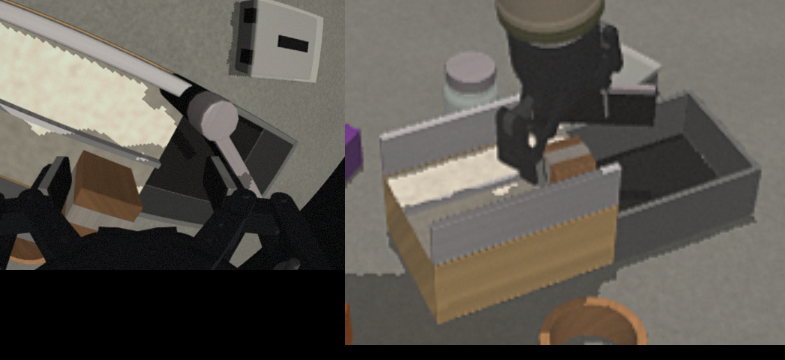

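View pics/wtop6.png

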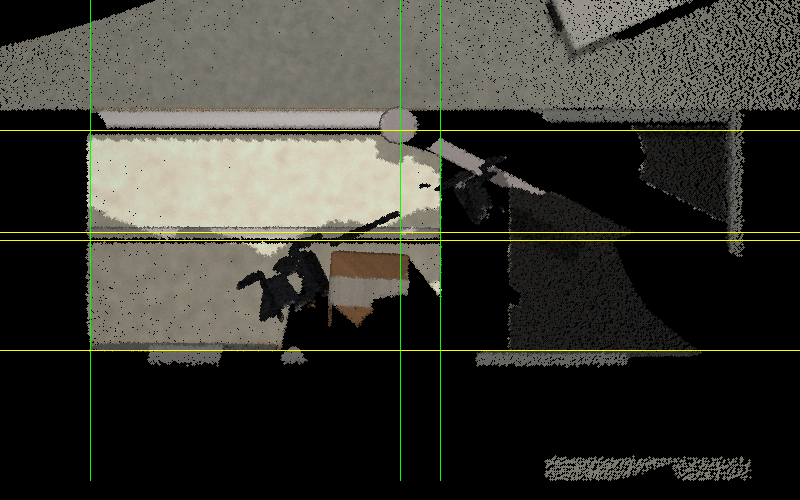

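```bash
python3 - <<'E'
from plan import *
show()
for a in((-22,-18,14,26),(0,-18,14,26)):
    p,Rm=pose(*a);print(tips(p,Rm).tolist());cmd(p,Rm)
E
python3 -m inch '[[[0,0,0],[0.9,-2.3,5.5],0],[[0,0,0],[1.8,-4.6,11],0],[[0,0,0],[2.7,-6.9,16.5],0],[[0,0,0],[3.6,-9.2,22],0],[[0,0,0],[4.4,-11.4,27.4],0],[[0,0,0],[5.3,-13.6,32.9],0],[[0,0,0],[6.1,-15.8,38],0],[[0,0,0],[6.7,-16.8,41],0],[[0,0,0],[6.7,-16.8,41],0]]'
python3 look.py 7; python3 wfit.py 7 | head -1
```

```text
t 7.3 tipA,B lane [[42.4, 24.3, 31.2], [-44.9, -18.1, 13.9]] F [-0.6 -3.2 -2.3]
[[65.3, 24.6, 31.1], [-22.0, -18.0, 14.0]]
turn [-0.06  0.09  0.09] shift [ 3.6 -9.8 20.3]
[[87.3, 24.6, 31.1], [0.0, -18.0, 14.0]]
turn [-0.06  0.09  0.09] shift [  7.1 -19.5  39.8]
clock: 8.43
position: [0.6042, -0.0052, 0.0856]
ee_rot: [-0.239, 0.596, 0.284, 0.712]
ft_force: [0.8, -2.0, 0.1]
grip_width: 0.999
t 8.425 tipA,B lane [[87.7, 27.4, 32.0], [0.4, -15.1, 14.7]] F [ 0.8 -2.   0.1]
[ 0.562  -0.0181  0.4046] 23.18 [(1443, 2.2), (5535, -1.3), (649, 7.4), (439, -7.5), (0, None)]
```

View pics/look7.png

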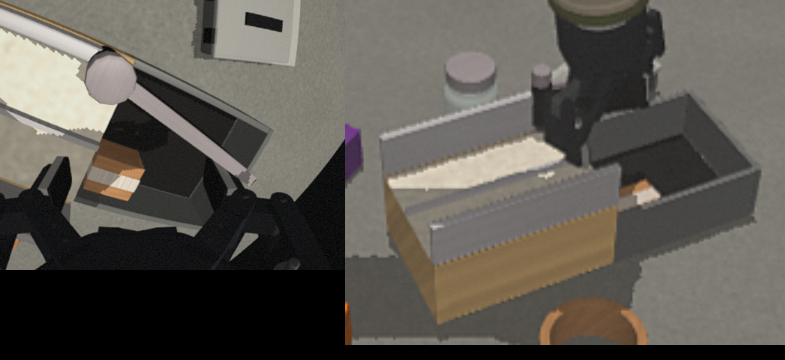

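```bash
python3 - <<'E'
from wfit import *
Q,c=run("7");ok=~np.isnan(Q).any(1);Q=Q[ok];c=c[ok].astype(int)
L=loc(Q,np.array([.5625,-.026,np.radians(17.7)]))
m=(c[:,0]-c[:,2]>25)&(L[:,0]>.01)&(L[:,0]<.12)&(abs(L[:,1])<.056)
print(m.sum(),np.percentile(L[m],[1,25,50,75,99],axis=0).round(3))
E
python3 - <<'E'
from plan import *
show()
for a in((-95,-15,14,26),(-95,-15,90,26)):
    p,Rm=pose(*a);print(p,tips(p,Rm).tolist());cmd(p,Rm)
E
```

```text
4268 [[ 0.013 -0.055  0.009]
 [ 0.037 -0.041  0.038]
 [ 0.051 -0.023  0.045]
 [ 0.063 -0.018  0.046]
 [ 0.074  0.03   0.076]]
t 8.525 tipA,B lane [[87.4, 27.2, 32.1], [0.1, -15.2, 14.7]] F [ 1.3 -1.4 -0.5]
[ 0.51329049 -0.0340704   0.08475835] [[-7.7, 27.6, 31.1], [-95.0, -15.0, 14.0]]
turn [-0.07  0.13  0.13] shift [-14.3  41.9 -84.3]
[ 0.51329049 -0.0340704   0.16075835] [[-7.7, 27.6, 107.1], [-95.0, -15.0, 90.0]]
turn [-0.07  0.13  0.13] shift [-89.1  41.7 -70.9]
```

View pics/wtop7.png

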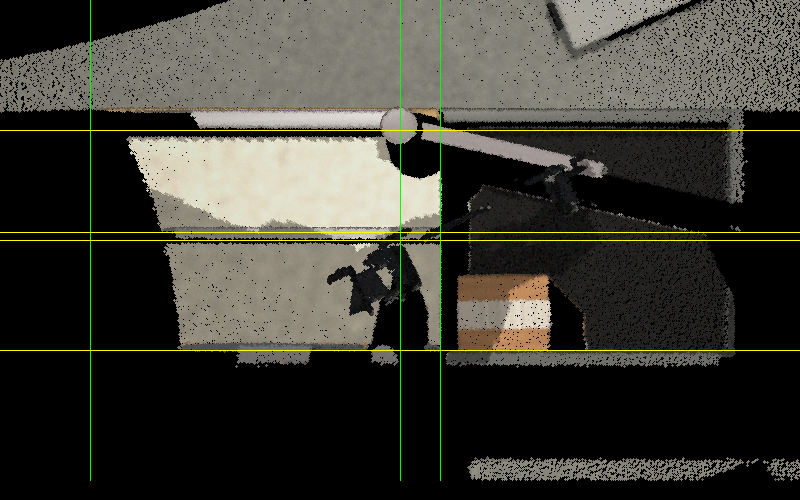

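The carton is lying flat in the tray, with its top about 46 mm above the bench at lane x from +29 to +75 mm. I back out along the lane so the flap follows the finger shut, then lift.

```bash
python3 -m inch '[[[0,0,0],[-2,5.9,-11.8],0],[[0,0,0],[-4,11.8,-23.6],0],[[0,0,0],[-6,17.6,-35.4],0],[[0,0,0],[-8,23.5,-47.2],0],[[0,0,0],[-10,29.3,-59],0],[[0,0,0],[-12,35.2,-70.8],0],[[0,0,0],[-14,41,-82.6],0],[[0,0,0],[-16,46.5,-93],0],[[0,0,0],[-17,49.4,-99.4],0],[[0,0,0],[-17,49.4,-99.4],0]]'
python3 -m inch '[[[0,0,0],[-15,0,2.7],0],[[0,0,0],[-35,0,6.3],0],[[0,0,0],[-60,0,10.7],0],[[0,0,0],[-85,0,15],0],[[0,0,0],[-110,0,19],0],[[0,0,0],[-125,0,22],0],[[0,0,0],[-125,0,22],0],[[0,0,0],[-125,0,22],0]]'
python3 look.py 8; python3 wfit.py 8 | head -1
```

```text
clock: 9.78
position: [0.4967, -0.0392, 0.0849]
ee_rot: [-0.239, 0.596, 0.284, 0.712]
ft_force: [-0.1, -0.3, 0.8]
grip_width: 1.001
clock: 10.78
position: [0.4959, -0.0392, 0.211]
ee_rot: [-0.239, 0.596, 0.284, 0.712]
ft_force: [-1.0, -0.1, -0.9]
grip_width: 0.998
t 10.775 tipA,B lane [[-25.9, 27.9, 157.5], [-113.2, -14.6, 140.2]] F [-1.  -0.1 -0.9]
[ 0.5604 -0.0244  0.3083] 17.67 [(2049, 1.1), (2018, -0.6), (0, None), (1143, -0.6), (0, None)]
```

View pics/look8.png

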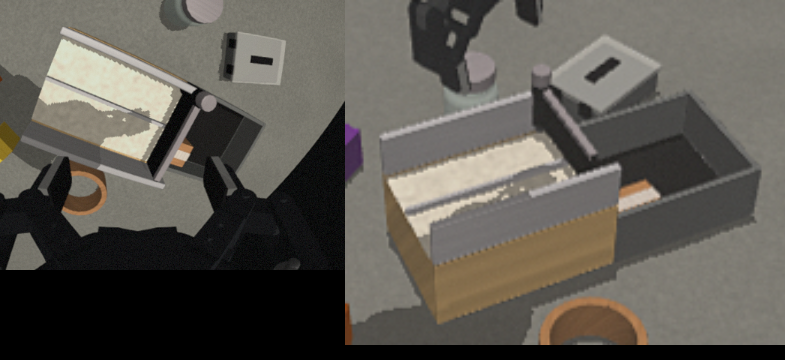

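View pics/wtop8.png

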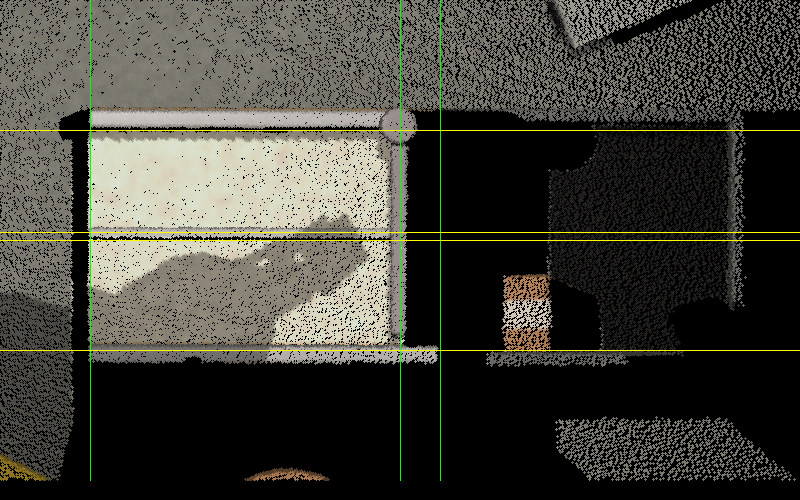

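The flap is shut, the carton lies in the tray at lane x of about +52 mm, and the hand is clear. I compare the bystanders' positions with the start, then hand in.

```bash
python3 - <<'E'
from workcell import camera,manip
from h import *
c=camera("scene");np.savez("scene9.npz",**c)
a=cloud("scene0.npz")[0];b=cloud("scene9.npz")[0]
for n,(u0,v0,u1,v1) in dict(jar=(305,206,336,258),tape=(158,195,203,230),case=(272,262,330,322)).items():
    d=np.abs(np.load("scene0.npz")["pixels"][v0:v1,u0:u1].astype(int)-c["pixels"][v0:v1,u0:u1])
    print(n,d.mean().round(2),np.nanmedian(np.linalg.norm(a[v0:v1,u0:u1]-b[v0:v1,u0:u1],axis=-1)).round(4))
print(manip.hand_in())
E
```

```text
jar 2.61 0.0012
tape 4.34 0.0014
case 2.64 0.0011
the job is handed in; nothing more can be done
None
```

The carton is in the catch tray, the flap has swung shut, and I handed the job in at about 11 s on the robot's clock; the hand-in gave no verdict.

**What I did:** I put the open hand into the lane with one finger leading. The left finger pushed the flap open near its hinge to about 1.2 rad, and the other pushed the carton along the right-hand track and off the deck's edge. The carton turned about 10° early on, so I backed off twice, shifted the contact point and straightened it. Then I drew the hand back along the lane so the flap closed behind it, and lifted clear.

**Last checks:**
- **Carton:** it lies flat in the tray on its side, around lane x +52 mm, with its top about 46 mm above the bench.
- **Flap:** it reads as shut in the final wrist view, with the steel strip back at lane x ≈ 0.
- **Hand:** it was lifted 126 mm above the pushing height, with only noise on the wrist force.
- **Bystanders:** jar, tape ring and parts case show no movement beyond camera noise (1–1.5 mm).

The camera-based lane fits differed by up to about 2 mm while the lane was in clear view, within the stated calibration. While the flap was open and the hand hid parts of the lane, the fits went bad, so I ignored those. I had no direct reading of the forces between finger and flap, or between carton and flap. In the pictures the carton stayed clear of the flap throughout.

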